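# Check a welded frame for square with a slide rule

### The job

Check the steel frame on the bench for square with the slide rule: set the rule down flat inside it and gently press it open until both noses seat in the corners, first from the near left corner to the far right one, then from the near right to the far left. Compare the two lengths and leave the rule seated, flat and let go, in the longer diagonal (if they agree to within 4 mm, either will do). Never force the rule, and do not shove the frame or the things lying round it.

Things in the scene. Friction and masses are not known exactly. Their poses are not given: they have to be found in the camera images.
- frame: Dark frame of 25 mm square steel tube, fixed flat on the bench. Origin: nominal centre of the opening; x to the far rail, y left. Inner faces of near and far rail at x = -80 and +80 mm, corners nominally at y = +-110 mm; but the far rail with its corners is shifted along y by an unknown -12 to +12 mm, the side rails leaning alike. Seats nl, nr, fl, fr (near/far, left/right): 6 mm off both faces.
- rule: Slide rule (0.72 kg with its slide): an aluminium channel 190 mm long, 22 mm wide, 16 mm high, lying flat, with a steel slide in it that is pushed out of one end. Overall 228 mm long with the slide fully in. Origin: on the underside, 5 mm from the channel's middle towards the tip; x points from the tail nose to the tip nose, z up.
- rule_tail (a point): Centre of the fixed tail nose (upright round nose of 6 mm radius, 16 mm high), on the underside, 113 mm behind the rule's origin.
- rule_tip (a point): Centre of the moving tip nose (6 mm radius, its top 16 mm above the underside) at the end of the slide; 216 mm from the tail nose plus the slide's travel.
- rule_grip (a point): Grip point of the black thumb block on the slide: 20 mm long (along the rule) by 28 mm wide, 17 to 59 mm above the underside; this point is on its centre, 40 mm up, 5 mm behind the rule's origin with the slide fully in; moves with the slide. The block floats freely 8 mm upward on its stud before it lifts the rule, so the rule can be carried by it and lies flat under its own weight while it is worked.
- rule_slide (a joint): How far the slide is out: 0 fully in, 0.065 m at most. Nose centre to nose centre is 0.216 m plus this. It stays where it is left (about 0.7 N of friction, less than the friction of the channel on the bench); no spring.
- tape_measure: Yellow tape measure, 35x75x64 mm, to the right of the frame; a bystander.
- marker_1: White marker with a red cap, 14x125x14 mm, to the left beyond the rule; a bystander.

How it is judged:
On the way, in this order (a step that is already met when the one before it is completed fails the run):
1. the rule lies flat in the diagonal from the near left to the far right corner, both noses seated (each within 5 mm of its seat) and pressed home (the frame feels at least 2 N) (((horizontal distance between rule_tail and seat_nl below 0.005 m and horizontal distance between rule_tip and seat_fr below 0.005 m) or (horizontal distance between rule_tail and seat_fr below 0.005 m and horizontal distance between rule_tip and seat_nl below 0.005 m)) and contact force between rule and frame above 2 N and height (world z) of rule below 0.004 m and angle between rule's own z axis and vertical below 0.05 rad), for 0.15 s.
2. the same in the diagonal from the near right to the far left corner (((horizontal distance between rule_tail and seat_nr below 0.005 m and horizontal distance between rule_tip and seat_fl below 0.005 m) or (horizontal distance between rule_tail and seat_fl below 0.005 m and horizontal distance between rule_tip and seat_nr below 0.005 m)) and contact force between rule and frame above 2 N and height (world z) of rule below 0.004 m and angle between rule's own z axis and vertical below 0.05 rad), for 0.15 s.
At the end, for the whole second after the job is handed in: The rule lies flat and still inside the frame, let go, along the longer diagonal (either one if they differ by less than about 4 mm), each nose within 5 mm of its seat in the corner (((((horizontal distance between rule_tail and seat_nl below 0.005 m and horizontal distance between rule_tip and seat_fr below 0.005 m) or (horizontal distance between rule_tail and seat_fr below 0.005 m and horizontal distance between rule_tip and seat_nl below 0.005 m)) and y of seat_fl in the frame of frame below 0.1065 m) or (((horizontal distance between rule_tail and seat_nr below 0.005 m and horizontal distance between rule_tip and seat_fl below 0.005 m) or (horizontal distance between rule_tail and seat_fl below 0.005 m and horizontal distance between rule_tip and seat_nr below 0.005 m)) and y of seat_fl in the frame of frame above 0.1015 m)) and height (world z) of rule below 0.004 m and angle between rule's own z axis and vertical below 0.05 rad and linear speed of rule below 0.01 m/s); the robot touches nothing.
It fails at once if the rule is forced: more than 25 N between rule and frame (contact force between rule and frame above 25 N).
It fails at once if the robot bears on the frame with more than 15 N (contact force between any of the arm, the fingers and frame above 15 N).
It fails at once if the tape_measure is moved by more than 15 mm (distance of tape_measure from where it was at the start of the episode above 0.015 m).
It fails at once if the marker_1 is moved by more than 15 mm (distance of marker_1 from where it was at the start of the episode above 0.015 m).
It also fails if it takes over 72 s, if anything falls off the work surface, if the arm or the gripper's body presses on something with over 40 N, if the wrist force passes 120 N, or if a joint passes its speed limit or range.

### The arm

A 6-joint arm with a two-finger parallel gripper is mounted at the origin on the work surface; the furniture and walls round the work are solid. World frame = base frame: x ahead of the robot, y to its left, z up, the work surface at z = 0. Lengths are in m, angles in rad, forces in N, time in s.
With the tool pointing down it reaches from about 0.375 to 0.975 m from the base axis. Payload 3.8 kg.
Tool frame: the origin (TCP) lies midway between the tips of the shut fingers; the grasp point (between the pads) lies 19 mm behind it; z points along the fingers, y is the line along which they close (so a half turn about z gives the same grasp; the last joint's range is limited). The gripper opens to 85 mm and grips with 20 to 120 N. Pads are 22 mm wide; open, the fingers measure 114 mm over their backs; the gripper's body (76 mm by 85 mm) begins 54 mm behind the grasp point. The pads swing forward as they close: fully open they stand 13 mm farther back than shut.
Start: joints at [-1.298, 0.264, 1.604, -0, 1.274, -0.037], TCP at [0.206, -0.643, 0.231] pointing down, gripper open.
Joint ranges: [-2.63, 2.63], [-0.94, 2.18], [0.31, 2.57], [-1.31, 4.45], [0, 2.66], [-2.55, 2.55]. Speed limits (rad/s): [2.57, 2.57, 3.14, 3.14, 3.14, 3.14].

### API

Orientations are given as a rotation vector (axis times angle).
In Python, from workcell import bot gives the robot as it stands.
- The arm moves only by the tool servo_tool, never from a script. Its argument "series" is a list of rows, each a list of 7 numbers: the shift along the world's x, y, z in units of 0.15 m (1.0 is 0.15 m), then the turn, a rotation vector about the world's x, y, z in units of 180 degrees (1.0 is 180 degrees), then the closure, from 0 (fully open) to 1 (shut). A call has 1 to 20 rows; each row is the pose to reach, as a shift and turn from the pose commanded when the call began, turning the shorter way round; what a row does not reach only later rows make up. A row lasts 1/10 s, in which the tool goes at most 50 mm and 8.59 degrees, less where a joint would pass 70% of its speed; a pose out of reach is approached as far as the arm can. A call with a number of a shift or a turn outside -1 to 1 is refused whole. A call with a gripper value outside its range is refused whole. The fingers move at their own pace and stop on an object; "newtons" is the grip in N (left out, the last holds). Time passes only in rows, so rows that repeat a pose let the fingers close. It gives the time, the measured TCP pose, the force, the opening and the grip force at its end, in the units of the state.
- bot.read_state(): the state, without advancing time (a new reading comes with each control period).
- bot.read_camera(name): name is "side" or "top"; returns the picture (384x512x3 uint8, red, green, blue); there is no depth.
- bot.camera_info(name): a dict with "vertical_fov" (degrees; the focal length in pixels is half the picture's height over the tangent of half this angle, whatever the lens; pixels are square), "cx", "cy" (the principal point, pixels), "dist" ([k1, k2, p1, p2, k3] as OpenCV has them; the pictures are not rectified), "R" (3x3) and "t" (3): a world point X has camera coordinates R X + t. Camera axes: x right, y down, z forward; pixel columns grow to the right and rows downward; lengths in m; the calibration is good to about 2 mm. A picture is of the moment at which its call begins. camera_info takes no time and is no camera call.
- bot.finish_job(): hands the job in; it is judged then, once.
Trained networks look in the newest picture that a camera, given by its name, has taken for a name from the list of things; names that differ only in an ending like _2 or _b are one class to them, and where a whole thing is asked for, a point or a joint stands for the part that bears it (a point fixed in the world has none). Each returns a list of dicts, best first, with "score" (0 to 1); they miss things now and then, are a little off and sometimes report something else, mostly with a low value. They report only what shows in the picture. A call takes as long as a camera call.
- bot.recognise(target, camera): "box" ([left, top, right, bottom] as shares, 0 to 1, of the picture: columns of its width, rows of its height, round what is visible of it).
- bot.trace(target, camera): "mask" (384x512 bool, what is visible of it) and "box" ([left, top, right, bottom] as shares, 0 to 1, of the picture: columns of its width, rows of its height, round what is visible of it).
- bot.mark_of(target, camera): "at" ([row, column] as shares, 0 to 1, of the picture: columns of its width, rows of its height: a listed point, or the origin of a listed thing).
The state is a dict: "time": time; "q": joint angles; "joint_vel": joint speeds; "joint_torque": joint torques, N m; "tool_pos": TCP position; "tcp_rot": TCP orientation; "wrist_force": force on the tool from outside, world axes, zero at the start; "torque": the same for the moment, N m; "width": opening from 0.0 (shut) to 1.0 (fully open); "grip_force": force on a finger pad.
Only numpy, scipy, OpenCV 4.12 (cv2) and the standard library are available. Lean on these libraries where they do the work, as an engineer would, in place of code of your own. Each camera call takes 0.05 s, during which the arm holds its last target. There are 200 camera calls.

## Working session

There is one attempt and no reset: what is moved stays moved. The work goes in short steps, Python scripts to look and compute and a tool call to move; the robot and the scene stay as the last step left them, time stands still between calls to the robot, and variables do not carry over. Pictures are saved under pics/ and viewed, at most 13 in all, crops included, and the job is handed in when it is done.

Besides the shell and the picture viewer there is one more tool, called after "Emit:" as name([rows], argument=value, ...), one row to a line, values as JSON. servo_tool: Moves the arm, as the interface text tells. Shifts and turns lie within -1 to 1; 1 stands for 0.15 m of shift or 180 degrees of turn. Its arguments: {"type":"object","properties":{"series":{"type":"array","items":{"type":"array","items":{"type":"number"}}},"newtons":{"type":"number"}},"required":["series"]}

```bash
mkdir -p pics
cat > h.py <<'E'
import numpy as np, cv2
from workcell import bot
def K(n):
    c=bot.camera_info(n); f=192/np.tan(np.radians(c["vertical_fov"])/2)
    return np.array([[f,0,c["cx"]],[0,f,c["cy"]],[0,0,1.]]),np.array(c["dist"],float),np.array(c["R"]),np.array(c["t"])
def back(n,uv,z):
    k,d,R,t=K(n); p=cv2.undistortPoints(np.array(uv,float).reshape(-1,1,2),k,d).reshape(-1,2)
    r=np.c_[p,np.ones(len(p))]@R; C=-R.T@t
    return C+r*((z-C[2])/r[:,2])[:,None]
def proj(n,X):
    k,d,R,t=K(n); return cv2.projectPoints(np.array(X,float).reshape(-1,3),cv2.Rodrigues(R)[0],t,k,d)[0].reshape(-1,2)
def snap(n,f):
    im=bot.read_camera(n); cv2.imwrite(f"pics/{f}.png",im[:,:,::-1]); return im
def mark(t,n,z):
    r=bot.mark_of(t,n)
    for a in r[:2]:
        u=[a["at"][1]*512,a["at"][0]*384]; print(t,n,round(a["score"],2),np.round(u,1),np.round(back(n,[u],z)[0],4))
E
python3 - <<'E'
from h import *
a=snap("top","t0"); b=snap("side","s0")
cv2.imwrite("pics/both.png",cv2.resize(np.vstack([a,b])[:,:,::-1],None,fx=.78,fy=.78))
for n in("top","side"):
    k,d,R,t=K(n); print(n,k[0,0],-R.T@t,d)
    for t,z in(("frame",0),("rule",0),("rule_tail",0),("rule_tip",0),("rule_grip",.04),("tape_measure",.03),("marker_1",.007)): mark(t,n,z)
print(bot.read_state())
E
```

```text
top 354.8840810728554 [ 0.4525849  -0.08369062  0.97709636] [-0.06871611  0.          0.          0.          0.        ]
rule top 0.92 [164.5 195. ] [0.4854 0.132  0.    ]
rule_tail top 0.62 [155.9 236.7] [ 0.371   0.1518 -0.    ]
rule_tip top 0.73 [171.5 157.5] [0.5895 0.1164 0.    ]
rule_grip top 0.55 [161.1 196.9] [0.4788 0.1321 0.04  ]
marker_1 top 0.54 [168.2 121.8] [0.688  0.1281 0.007 ]
side 431.0323625167206 [ 0.99221259 -0.00268285  0.94886032] [-0.1643504  0.         0.         0.         0.       ]
rule side 0.97 [359.3 210.3] [0.4899 0.1384 0.    ]
rule_tail side 0.78 [371.9 170.2] [0.3669 0.1577 0.    ]
rule_tail side 0.45 [361.5 207.9] [ 0.482  0.143 -0.   ]
rule_tip side 0.78 [348.9 247.9] [ 0.5937  0.1258 -0.    ]
rule_grip side 0.44 [362.5 201.1] [0.4849 0.1371 0.04  ]
marker_1 side 0.66 [343.2 289.9] [0.6995 0.1261 0.007 ]
{'time': 0.8, 'q': array([-1.29792009e+00,  2.63869972e-01,  1.60395302e+00, -3.75560486e-05,
        1.27371147e+00, -3.68783082e-02]), 'joint_vel': array([-0.00018857, -0.00123476, -0.00042067,  0.00044589, -0.00056279,
        0.00089989]), 'joint_torque': array([ 7.38404742e-04, -5.14975011e+01, -3.67698812e+01, -1.02978618e-04,
        4.38288271e-04,  3.91406800e-06]), 'tool_pos': array([ 0.20576116, -0.64289019,  0.23132539]), 'tcp_rot': array([ 3.10392533e+00,  4.84625945e-01, -4.52561041e-05]), 'wrist_force': array([ 0.73751387, -0.66499895,  0.14347086]), 'torque': array([-0.04354504,  0.02437562, -0.06743925]), 'grip_force': 0.0, 'width': 1.0008577120998687}
```

View pics/t0.png

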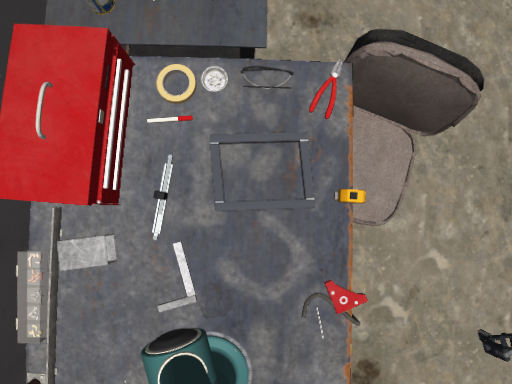

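View pics/s0.png

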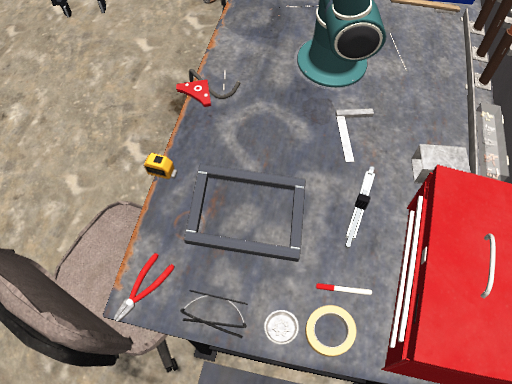

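```bash
cat >> h.py <<'E'
from scipy.optimize import minimize
def box(x0,x1,y0,y1,z0,z1,sh=0):
    # sh: y shift per x (far rail lean)
    return np.array([[x,y+sh*x,z] for x in(x0,x1) for y in(y0,y1) for z in(z0,z1)])
def place(P,x,y,a):
    c,s=np.cos(a),np.sin(a); return P@np.array([[c,s,0],[-s,c,0],[0,0,1]])+[x,y,0]
def frame_parts(s):
    k=s/160.; P=[]
    for sg in(1,-1):   # s = shift of far rail vs near one; near corners at +-110
        b=box(-.105,.105,min(sg*.11,sg*.135),max(sg*.11,sg*.135),0,.025); b[:,1]+=k*(b[:,0]+.08); P.append(b)
    for x0,x1,o in((-.105,-.08,0),(.08,.105,s)): P.append(box(x0,x1,-.135+o,.135+o,0,.025))
    return P
def rule_parts(e=0):
    return [box(-.1,.09,-.011,.011,0,.016),box(-.119,.109+e,-.006,.006,0,.016),box(-.015+e,.005+e,-.014,.014,.017,.059)]
def render(n,parts,S=4):
    m=np.zeros((384*S,512*S),np.uint8)
    for P in parts:
        h=cv2.convexHull(((proj(n,P)+.5)*S-.5).astype(np.float32)); cv2.fillConvexPoly(m,np.round(h*16).astype(np.int32),1,shift=4)
    return cv2.resize(m.astype(np.float32),(512,384),interpolation=cv2.INTER_AREA)
def fit(masks,f,p0,steps):
    L=lambda p:sum(np.abs(render(n,f(p))-m).sum() for n,m in masks.items())
    p0=np.array(p0,float); sx=np.vstack([p0]+[p0+np.eye(len(p0))[i]*steps[i] for i in range(len(p0))])
    r=minimize(L,p0,method="Nelder-Mead",options=dict(initial_simplex=sx,maxiter=250,xatol=1e-4,fatol=.3)); return r.x,r.fun
E
python3 - <<'E'
from h import *
ff=lambda p:[place(P,p[0],p[1],p[2]) for P in frame_parts(p[3])]
fr=lambda p:[place(P,p[0],p[1],p[2]) for P in rule_parts()]
M={t:{} for t in("frame","rule")}
for n in("top","side"):
    for t in M:
        r=bot.trace(t,n)
        if r: M[t][n]=r[0]["mask"].astype(np.float32); print(n,t,r[0]["score"],r[0]["mask"].sum(),[(q["score"],q["box"]) for q in r[1:3]])
        else: print("none",n,t)
import pickle; pickle.dump(M,open("m.pkl","wb"))
for sub in(("top",),("side",),("top","side")):
    for t,f,p0,st in(("frame",ff,[.57,-.12,0,0],[.02,.02,.04,.006]),("rule",fr,[.487,.135,-.15],[.01,.01,.05])):
        m={n:M[t][n] for n in sub if n in M[t]}
        if m: print(sub,t,fit(m,f,p0,st))
E
```

```text
top frame 0.78 3015 [(0.59, [0.2998, 0.4062, 0.3365, 0.6292])]
top rule 0.56 733 []
side frame 0.7 4183 []
side rule 0.57 818 []
('top',) frame (array([ 0.55586778, -0.13227081,  0.06275445,  0.00382982]), np.float64(457.8125))
('top',) rule (array([ 0.48726486,  0.13328154, -0.1540009 ]), np.float64(99.3125))
('side',) frame (array([ 0.55617682, -0.13122199,  0.07336341,  0.00326256]), np.float64(522.0625))
('side',) rule (array([ 0.48770815,  0.13551637, -0.15251208]), np.float64(80.25))
('top', 'side') frame (array([ 0.55582503, -0.13157913,  0.06626748, -0.00098729]), np.float64(1006.875))Traceback (most recent call last):
  File "<stdin>", line 14, in <module>
  File "h.py", line 40, in fit
    r=minimize(L,p0,method="Nelder-Mead",options=dict(initial_simplex=sx,maxiter=250,xatol=1e-4,fatol=.3)); return r.x,r.fun
    res = _minimize_neldermead(fun, x0, args, callback, bounds=bounds,
                               **options)
    fxcc = func(xcc)
    fx = function(np.copy(x), *(wrapper_args + args))
  File "h.py", line 38, in <lambda>
    L=lambda p:sum(np.abs(render(n,f(p))-m).sum() for n,m in masks.items())
               ~~~^^^^^^^^^^^^^^^^^^^^^^^^^^^^^^^^^^^^^^^^^^^^^^^^^^^^^^^^^
  File "h.py", line 38, in <genexpr>
    L=lambda p:sum(np.abs(render(n,f(p))-m).sum() for n,m in masks.items())
                          ~~~~~~^^^^^^^^
  File "h.py", line 35, in render
    h=cv2.convexHull(((proj(n,P)+.5)*S-.5).astype(np.float32)); cv2.fillConvexPoly(m,np.round(h*16).astype(np.int32),1,shift=4)
                       ~~~~^^^^^
  File "h.py", line 11, in proj
    k,d,R,t=K(n); return cv2.projectPoints(np.array(X,float).reshape(-1,3),cv2.Rodrigues(R)[0],t,k,d)[0].reshape(-1,2)
            ~^^^
  File "h.py", line 4, in K
    c=bot.camera_info(n); f=192/np.tan(np.radians(c["vertical_fov"])/2)
ValueError: time passes only in moves, steps and waits
```

```bash
python3 - <<'E'
s=open('h.py').read()
s=s.replace("def K(n):","import functools\n@functools.cache\ndef K(n):",1); open('h.py','w').write(s)
E
python3 - <<'E'
from h import *
p=[.556,-.132,.066,.0]
out=[]
for n,(x0,y0) in(("top",(200,122)),("side",(178,160))):
    im=cv2.imread(f"pics/{n[0]}0.png")
    c=cv2.resize(im[y0:y0+100,x0:x0+133],None,fx=6,fy=6,interpolation=cv2.INTER_CUBIC)[:, :798]
    c=cv2.convertScaleAbs(c,alpha=1.8)
    for z,col in((.025,(0,255,0)),(0,(0,0,255))):
        k=p[3]
        q=np.array([[-.08,-.11,z],[-.08,.11,z],[.08,.11+k,z],[.08,-.11+k,z]])
        u=(proj(n,place(q,*p[:3]))-[x0,y0]+.5)*6-.5
        cv2.polylines(c,[np.round(u).astype(int).reshape(-1,1,2)],True,col,1)
    cv2.imwrite(f"pics/f_{n}.png",c)
E
```

```text
(no output)
```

View pics/f_top.png

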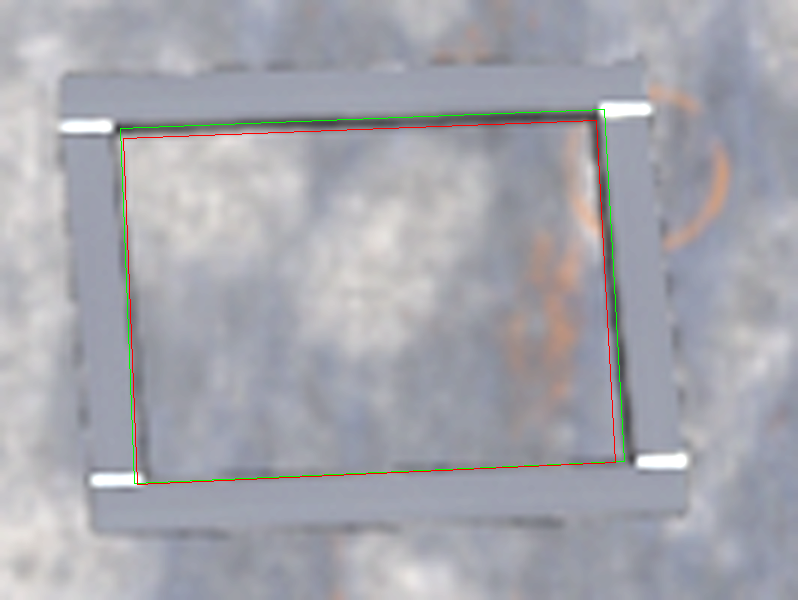

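View pics/f_side.png

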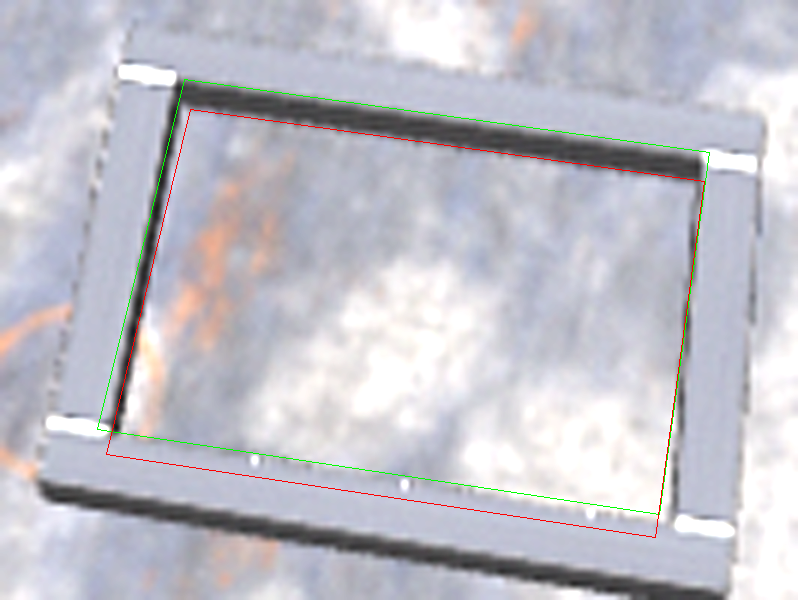

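Run:
```python
from h import *
from scipy.optimize import least_squares
o={"top":(200,122),"side":(178,160)}
pt={"top":[(144,480),(636,461),(114,126),(598,109)],"side":[(702,158),(176,76),(675,522),(106,429)]} # nl nr fl fr
W={}
for n in pt:
    u=(np.array(pt[n])+.5)/6-.5+np.array(o[n]); W[n]=back(n,u,.025)[:,:2]; print(n,W[n].round(4).tolist())
def model(p): 
    s=p[3]; q=np.array([[-.08,.11,0],[-.08,-.11,0],[.08,.11+s,0],[.08,-.11+s,0]]); return place(q,*p[:3])[:,:2]
for g in(["top"],["side"],["top","side"]):
    r=least_squares(lambda p:np.concatenate([(model(p)-W[n]).ravel() for n in g]),[.556,-.13,.05,.0]); print(g,r.x.round(4),(r.fun*1000).round(1))
p=r.x; s=p[3]
S=place(np.array([[-.074,.104,0],[-.074,-.104,0],[.074,.104+s,0],[.074,-.104+s,0]]),*p[:3])[:,:2]
print("seats nl nr fl fr",S.round(4).tolist())
for a,b in((0,3),(1,2)): d=S[b]-S[a]; print(np.linalg.norm(d),np.degrees(np.arctan2(d[1],d[0])),d/np.linalg.norm(d))
```

```text
top [[0.4704, -0.032], [0.4834, -0.2526], [0.6296, -0.0143], [0.6431, -0.2336]]
side [[0.4722, -0.0298], [0.4826, -0.2506], [0.6305, -0.0104], [0.6422, -0.2331]]
['top'] [ 0.5569 -0.1374  0.0604  0.0087] [ 0.  -0.5  0.2  0.5  0.   0.2 -0.3 -0.2]
['side'] [ 0.5572 -0.1362  0.05    0.0105] [-0.5 -0.5  0.1  0.5  0.6 -1.5 -0.2  1.5]
['top', 'side'] [ 0.557  -0.1368  0.0551  0.0096] [ 0.7  0.6 -0.2  1.5  0.7  1.3 -0.7  0.9 -1.2 -1.6  0.6 -0.5 -0.2 -2.6
  0.2  0.4]
seats nl nr fl fr [[0.4774, -0.0371], [0.4889, -0.2447], [0.6247, -0.0193], [0.6361, -0.227]]
0.24754443087756303 -50.12277201135403 [ 0.64114467 -0.76742003]
0.26313674340188137 58.93448275764887 [0.5160179 0.8565778]
```

Emit:
servo_tool([
  [0.1, 0.288, 0, 0, 0, 0.02, 0],
  [0.2, 0.576, 0, 0, 0, 0.04, 0],
  [0.308, 0.864, 0, 0, 0, 0.059, 0],
])

```text
time: 1.3
tool_pos: [0.2521, -0.512, 0.231]
tcp_rot: [-3.045, -0.772, -0.0]
wrist_force: [1.1, 0.4, 0.6]
width: 0.997
grip_force: 0.0
```

Emit:
servo_tool([
  [0.1, 0.288, 0, 0, 0, 0.02, 0],
  [0.2, 0.576, 0, 0, 0, 0.04, 0],
  [0.308, 0.864, 0, 0, 0, 0.059, 0],
])

```text
time: 1.6
tool_pos: [0.2984, -0.382, 0.2315]
tcp_rot: [2.96, 1.051, 0.001]
wrist_force: [0.8, -0.3, -0.5]
width: 1.003
grip_force: 0.0
```

Emit:
servo_tool([
  [0.1, 0.288, 0, 0, 0, 0.02, 0],
  [0.2, 0.576, 0, 0, 0, 0.04, 0],
  [0.308, 0.864, 0, 0, 0, 0.059, 0],
])

```text
time: 1.9
tool_pos: [0.3446, -0.2524, 0.2316]
tcp_rot: [2.85, 1.32, 0.001]
wrist_force: [0.0, -0.2, 0.0]
width: 0.999
grip_force: 0.0
```

Emit:
servo_tool([
  [0.1, 0.288, 0, 0, 0, 0.02, 0],
  [0.2, 0.576, 0, 0, 0, 0.04, 0],
  [0.308, 0.864, 0, 0, 0, 0.059, 0],
])

```text
time: 2.2
tool_pos: [0.3908, -0.1228, 0.2318]
tcp_rot: [2.715, 1.579, 0.002]
wrist_force: [1.2, -0.7, 0.1]
width: 1.002
grip_force: 0.0
```

Emit:
servo_tool([
  [0.1, 0.288, 0, 0, 0, 0.02, 0],
  [0.2, 0.576, 0, 0, 0, 0.04, 0],
  [0.308, 0.864, 0, 0, 0, 0.059, 0],
])

```text
time: 2.5
tool_pos: [0.4371, 0.007, 0.2318]
tcp_rot: [2.557, 1.824, 0.002]
wrist_force: [1.1, -0.6, 0.5]
width: 0.997
grip_force: 0.0
```

Emit:
servo_tool([
  [0.1, 0.288, -0.2, 0, 0, 0.02, 0],
  [0.2, 0.576, -0.5, 0, 0, 0.04, 0],
  [0.308, 0.864, -0.75, 0, 0, 0.059, 0],
  [0.308, 0.864, -0.75, 0, 0, 0.059, 0],
  [0.308, 0.864, -0.75, 0, 0, 0.059, 0],
])

```text
time: 3.0
tool_pos: [0.4812, 0.1365, 0.1157]
tcp_rot: [-2.375, -2.052, 0.007]
wrist_force: [0.3, -0.5, -0.4]
width: 0.999
grip_force: 0.0
```

Emit:
servo_tool([
  [0.009, -0.008, -0.25, 0, 0, -0.002, 0],
  [0.009, -0.008, -0.5, 0, 0, -0.002, 0],
  [0.009, -0.008, -0.59, 0, 0, -0.002, 0],
  [0.009, -0.008, -0.59, 0, 0, -0.002, 0.5],
  [0.009, -0.008, -0.59, 0, 0, -0.002, 0.9],
  [0.009, -0.008, -0.59, 0, 0, -0.002, 1],
  [0.009, -0.008, -0.59, 0, 0, -0.002, 1],
  [0.009, -0.008, -0.59, 0, 0, -0.002, 1],
  [0.009, -0.008, -0.59, 0, 0, -0.002, 1],
], newtons=25)

```text
time: 3.9
tool_pos: [0.4857, 0.1338, 0.032]
tcp_rot: [2.385, 2.042, 0.004]
wrist_force: [-0.9, -1.1, 7.0]
width: 0.228
grip_force: 31.0
```

Emit:
servo_tool([
  [0.02, -0.012, 0.1, 0, 0, 0, 1],
  [0.02, -0.012, 0.3, 0, 0, 0, 1],
  [0.02, -0.012, 0.5, 0, 0, 0, 1],
  [0.02, -0.012, 0.5, 0, 0, 0, 1],
])

```text
time: 4.3
tool_pos: [0.4901, 0.1324, 0.1086]
tcp_rot: [2.384, 2.04, 0.01]
wrist_force: [2.3, -0.4, -7.2]
width: 0.231
grip_force: 29.1
```

Run:
```python
from h import *
snap("side","s1"); print(bot.read_state()["tool_pos"],bot.read_state()["wrist_force"])
for t,z in(("rule_tail",.056),("rule_tip",.056)): mark(t,"side",z)
im=cv2.imread("pics/s1.png")[100:340,180:500]; cv2.imwrite("pics/s1c.png",cv2.resize(im,None,fx=2,fy=2))
```

```text
[0.48871085 0.13206693 0.10641799] [-0.01022042  0.7662996  -7.60400244]
rule_tip side 0.69 [352.  239.2] [0.595  0.1224 0.056 ]
```

View pics/s1c.png

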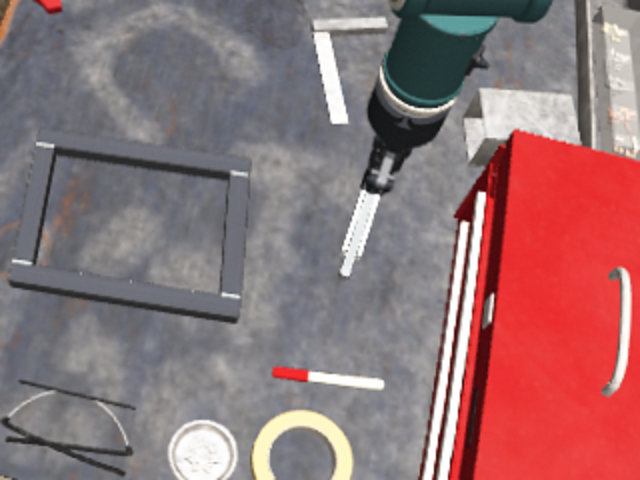

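Emit:
servo_tool([
  [0.05, -0.2, 0, 0, 0, -0.03, 1],
  [0.11, -0.45, 0, 0, 0, -0.06, 1],
  [0.17, -0.7, 0, 0, 0, -0.09, 1],
  [0.23, -0.9, 0, 0, 0, -0.12, 1],
])

```text
time: 4.85
tool_pos: [0.5195, -0.0049, 0.1021]
tcp_rot: [-2.728, -1.553, 0.007]
wrist_force: [1.0, 0.0, -7.0]
width: 0.233
grip_force: 28.9
```

Emit:
servo_tool([
  [0.06, -0.25, 0, 0, 0, -0.03, 1],
  [0.12, -0.5, 0, 0, 0, -0.06, 1],
  [0.18, -0.7, 0, 0, 0, -0.09, 1],
  [0.225, -0.85, 0, 0, 0, -0.109, 1],
  [0.225, -0.85, 0, 0, 0, -0.109, 1],
  [0.225, -0.85, 0, 0, 0, -0.109, 1],
])

```text
time: 5.45
tool_pos: [0.5537, -0.1306, 0.1024]
tcp_rot: [-2.951, -1.069, 0.006]
wrist_force: [0.6, 0.1, -6.9]
width: 0.224
grip_force: 28.9
```

Run:
```python
from h import *
s=bot.read_state(); print(s["tool_pos"],s["tcp_rot"],s["wrist_force"])
a=snap("side","s2");b=snap("top","t2")
for n in("side","top"):
  for t,z in(("rule_tail",.066),("rule_tip",.066)): mark(t,n,z)
c=[cv2.resize(i[y:y+130,x:x+170],None,fx=2.3,fy=2.3)for i,x,y in((a,160,140),(b,180,100))]
cv2.imwrite("pics/c2.png",np.hstack(c)[:,:,::-1])
```

```text
[ 0.55365346 -0.13061706  0.1024191 ] [-2.95051894 -1.06941486  0.00617336] [ 0.55594084  0.0936064  -6.93084424]
rule_tail side 0.69 [290.2 184.9] [ 0.4949 -0.0392  0.066 ]
rule_tip side 0.69 [208.3 220.9] [ 0.6272 -0.2013  0.066 ]
rule_tail top 0.6 [347.8 195.7] [ 0.4914 -0.3561  0.066 ]
rule_tail top 0.58 [229.7 195.3] [ 0.486  -0.0494  0.066 ]
```

View pics/c2.png

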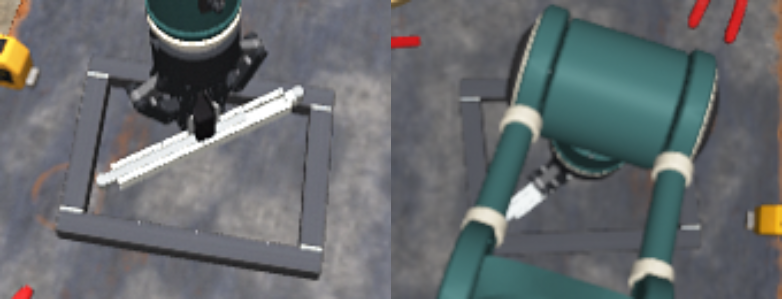

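Run:
```python
from h import *
print(back("side",[[289.3,179.6],[204.5,217.5]],.078))
im=cv2.imread("pics/s2.png")[165:235,190:300]; c=cv2.resize(im,None,fx=7,fy=7,interpolation=cv2.INTER_CUBIC)
P=[];T=np.array([.5537,-.1306]);a=np.radians(-50.1)
for x,z in((-.108,.062),(-.108,.078),(.108,.062),(.108,.078),(0,.079),(0,.121)): P.append([T[0]+x*np.cos(a),T[1]+x*np.sin(a),z])
for q in proj("side",P): cv2.circle(c,tuple(np.round((q-[190,165]+.5)*7).astype(int).tolist()),4,(0,0,255),-1)
cv2.imwrite("pics/c3.png",c)
```

```text
[[ 0.4882707  -0.04338261  0.078     ]
 [ 0.62604366 -0.20909668  0.078     ]]
```

View pics/c3.png

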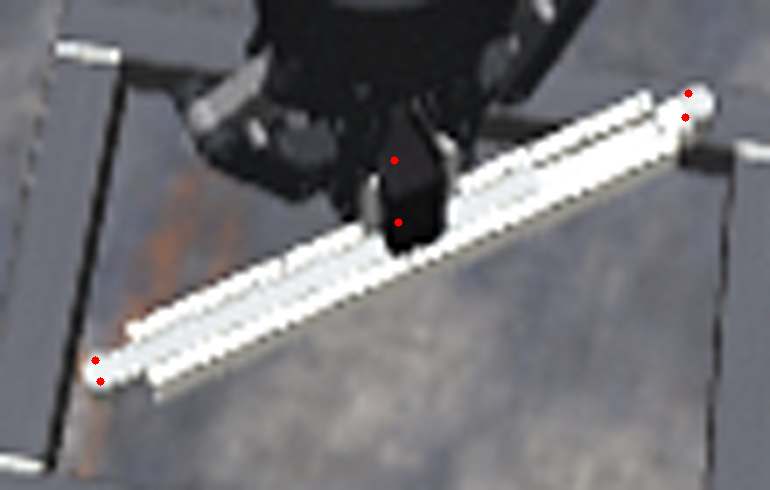

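Emit:
servo_tool([
  [0, 0, -0.15, 0, 0, 0, 1],
  [0, 0, -0.3, 0, 0, 0, 1],
  [0, 0, -0.38, 0, 0, 0, 1],
  [0, 0, -0.42, 0, 0, 0, 1],
  [0, 0, -0.45, 0, 0, 0, 1],
  [0, 0, -0.45, 0, 0, 0, 1],
])

```text
time: 6.35
tool_pos: [0.5559, -0.1313, 0.0387]
tcp_rot: [2.952, 1.072, -0.0]
wrist_force: [-4.3, -1.3, -0.3]
width: 0.227
grip_force: 29.8
```

Emit:
servo_tool([
  [-0.012, 0.015, -0.01, 0, 0, 0, 1],
  [-0.024, 0.03, -0.015, 0, 0, 0, 1],
  [-0.034, 0.041, -0.015, 0, 0, 0, 1],
  [-0.043, 0.051, -0.015, 0, 0, 0, 1],
  [-0.043, 0.051, -0.015, 0, 0, 0, 1],
])

```text
time: 6.85
tool_pos: [0.5511, -0.1231, 0.0368]
tcp_rot: [2.951, 1.071, 0.006]
wrist_force: [3.6, -2.5, 0.3]
width: 0.221
grip_force: 29.9
```

Emit:
servo_tool([
  [-0.009, 0.01, 0, 0, 0, 0, 1],
  [-0.017, 0.02, 0, 0, 0, 0, 1],
  [-0.017, 0.02, 0, 0, 0, 0, 1],
])

```text
time: 7.15
tool_pos: [0.5489, -0.1212, 0.0367]
tcp_rot: [2.949, 1.071, 0.006]
wrist_force: [5.0, -7.2, 0.4]
width: 0.233
grip_force: 29.8
```

Emit:
servo_tool([
  [-0.009, 0.01, 0, 0, 0, 0, 1],
  [-0.013, 0.015, 0, 0, 0, 0, 1],
  [-0.013, 0.015, 0, 0, 0, 0, 1],
])

```text
time: 7.45
tool_pos: [0.5488, -0.1208, 0.0377]
tcp_rot: [2.945, 1.071, 0.01]
wrist_force: [7.7, -10.9, 0.0]
width: 0.229
grip_force: 29.9
```

Emit:
servo_tool([
  [0.02, -0.024, 0, 0, 0, 0, 1],
  [0.043, -0.051, 0, 0, 0, 0, 1],
  [0.065, -0.077, 0, 0, 0, 0, 1],
  [0.086, -0.103, 0, 0, 0, 0, 1],
  [0.107, -0.128, 0, 0, 0, 0, 1],
  [0.128, -0.153, 0, 0, 0, 0, 1],
  [0.128, -0.153, 0, 0, 0, 0, 1],
])

```text
time: 8.15
tool_pos: [0.5637, -0.1411, 0.0352]
tcp_rot: [-2.953, -1.071, 0.001]
wrist_force: [1.5, 2.3, -0.9]
width: 0.227
grip_force: 29.9
```

Emit:
servo_tool([
  [0.009, -0.01, 0, 0, 0, 0, 1],
  [0.017, -0.02, 0, 0, 0, 0, 1],
  [0.022, -0.026, 0, 0, 0, 0, 1],
  [0.022, -0.026, 0, 0, 0, 0, 1],
])

```text
time: 8.55
tool_pos: [0.5644, -0.1439, 0.0342]
tcp_rot: [-2.95, -1.07, 0.007]
wrist_force: [-2.7, 5.0, -0.4]
width: 0.229
grip_force: 29.9
```

Emit:
servo_tool([
  [0.006, -0.007, 0, 0, 0, 0, 1],
  [0.011, -0.013, 0, 0, 0, 0, 1],
  [0.011, -0.013, 0, 0, 0, 0, 1],
  [0.011, -0.013, 0, 0, 0, 0, 1],
])

```text
time: 8.95
tool_pos: [0.5647, -0.1454, 0.0336]
tcp_rot: [-2.948, -1.069, 0.011]
wrist_force: [-4.3, 5.4, -0.7]
width: 0.228
grip_force: 29.9
```

Run:
```python
from h import *
s=bot.read_state(); print(s["tool_pos"],s["wrist_force"])
a=snap("side","s4");b=snap("top","t4")
for n in("side","top"):
  for t in("rule_tail","rule_tip"): mark(t,n,0)
c=[cv2.resize(i[y:y+h,x:x+133],None,fx=6,fy=6,interpolation=cv2.INTER_CUBIC)for i,x,y,h in((a,178,160,98),)]
cv2.imwrite("pics/c4.png",np.vstack(c)[:,:,::-1])
```

```text
[ 0.56466809 -0.14536371  0.03356115] [-4.29642312  5.38251503 -0.67132826]
rule_tail side 0.88 [291.3 194.2] [ 0.4832 -0.0343  0.    ]
rule_tip side 0.8 [202.4 234.2] [ 0.6366 -0.2203  0.    ]
```

View pics/c4.png

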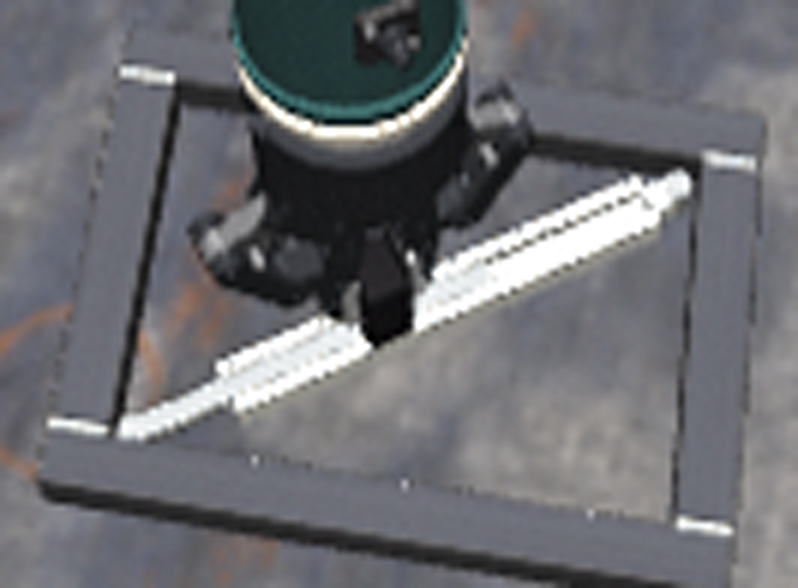

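Emit:
servo_tool([
  [0.01, -0.005, 0.005, 0, 0, 0, 1],
  [0.02, -0.01, 0.01, 0, 0, 0, 1],
  [0.02, -0.013, 0.01, 0, 0, 0, 1],
  [0.02, -0.013, 0.01, 0, 0, 0, 1],
])

```text
time: 9.65
tool_pos: [0.5651, -0.1462, 0.0339]
tcp_rot: [-2.945, -1.068, 0.018]
wrist_force: [-8.8, 7.9, -1.2]
width: 0.224
grip_force: 29.9
```

Run:
```python
from h import *
p=[.557,-.1368,.0551,.0096];s=p[3]
S=place(np.array([[-.074,.104,.0],[.074,-.104+s,.0]]),*p[:3])
for z in(.0,.016):
  S[:,2]=z; print(z,((proj("side",S)-[178,160]+.5)*6).round(0).tolist())
im=cv2.imread("pics/s4.png")
c=cv2.resize(im[160:258,178:311],None,fx=6,fy=6,interpolation=cv2.INTER_CUBIC)
def ring(x,y):
    t=np.linspace(0,6.28,30); q=np.c_[x+.006*np.cos(t),y+.006*np.sin(t),0*t+.016]
    cv2.polylines(c,[np.round((proj("side",q)-[178,160]+.5)*6).astype(int).reshape(-1,1,2)],True,(0,0,255),1)
for x,y,_ in S: ring(x,y)
out=np.hstack([cv2.resize(c[100:260,580:780],None,fx=2,fy=2),cv2.resize(c[350:510,60:260],None,fx=2,fy=2)])
cv2.imwrite("pics/c5.png",out)
```

```text
0.0 [[679.0, 195.0], [134.0, 443.0]]
0.016 [[681.0, 176.0], [129.0, 428.0]]
```

View pics/c5.png

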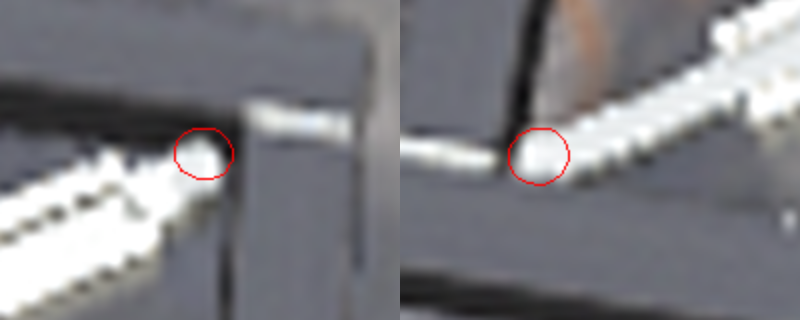

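Emit:
servo_tool([
  [-0.025, 0.03, 0, 0, 0, 0, 1],
  [-0.05, 0.06, 0, 0, 0, 0, 1],
  [-0.075, 0.09, 0, 0, 0, 0, 1],
  [-0.1, 0.12, 0, 0, 0, 0, 1],
  [-0.125, 0.147, 0, 0, 0, 0, 1],
  [-0.147, 0.174, 0, 0, 0, 0, 1],
  [-0.147, 0.174, 0, 0, 0, 0, 1],
])

```text
time: 10.35
tool_pos: [0.549, -0.1219, 0.037]
tcp_rot: [-2.952, -1.072, 0.001]
wrist_force: [-3.1, -1.0, -0.6]
width: 0.225
grip_force: 29.8
```

Emit:
servo_tool([
  [0.005, -0.005, 0.12, 0, 0, 0, 1],
  [0.008, -0.01, 0.25, 0, 0, 0, 1],
  [0.01, -0.02, 0.4, 0, 0, 0, 1],
  [0.01, -0.04, 0.5, 0, 0, 0.04, 1],
  [0.015, -0.06, 0.5, 0, 0, 0.08, 1],
  [0.02, -0.08, 0.5, 0, 0, 0.12, 1],
  [0.02, -0.1, 0.5, 0, 0, 0.16, 1],
  [0.02, -0.12, 0.5, 0, 0, 0.2, 1],
  [0.02, -0.12, 0.5, 0, 0, 0.24, 1],
  [0.02, -0.12, 0.5, 0, 0, 0.28, 1],
  [0.02, -0.12, 0.5, 0, 0, 0.32, 1],
  [0.02, -0.12, 0.5, 0, 0, 0.36, 1],
  [0.02, -0.12, 0.5, 0, 0, 0.4, 1],
  [0.02, -0.12, 0.5, 0, 0, 0.44, 1],
  [0.02, -0.12, 0.5, 0, 0, 0.48, 1],
  [0.02, -0.12, 0.5, 0, 0, 0.52, 1],
  [0.02, -0.12, 0.5, 0, 0, 0.56, 1],
  [0.02, -0.12, 0.5, 0, 0, 0.606, 1],
  [0.02, -0.12, 0.5, 0, 0, 0.606, 1],
  [0.02, -0.12, 0.5, 0, 0, 0.606, 1],
])

```text
time: 12.35
tool_pos: [0.5526, -0.1398, 0.1112]
tcp_rot: [-0.846, -3.025, -0.002]
wrist_force: [0.4, 0.3, -6.9]
width: 0.23
grip_force: 30.1
```

Run:
```python
from h import *
s=bot.read_state(); T=s["tool_pos"];r=s["tcp_rot"]; print(T,s["wrist_force"])
y=np.degrees(2*np.arctan2(r[1],r[0]))-90; print("yaw",y)
a=snap("side","s6"); zb=T[2]-.040
c=cv2.resize(a[130:240,178:311],None,fx=6,fy=5.4,interpolation=cv2.INTER_CUBIC)
c=cv2.resize(a[130:230,178:311],None,fx=6,fy=6,interpolation=cv2.INTER_CUBIC)[:,:,::-1].copy()
d=np.array([np.cos(np.radians(y)),np.sin(np.radians(y))])
for e in(-.108,.108):
    t=np.linspace(0,6.28,30); q=np.c_[T[0]+e*d[0]+.006*np.cos(t),T[1]+e*d[1]+.006*np.sin(t),0*t+zb+.016]
    cv2.polylines(c,[np.round((proj("side",q)-[178,130]+.5)*6).astype(int).reshape(-1,1,2)],True,(0,0,255),1)
cv2.imwrite("pics/c6.png",c)
```

```text
[ 0.55256843 -0.13980804  0.11115088] [ 0.43865423  0.26388194 -6.93270312]
yaw -301.23411968175736
```

View pics/c6.png

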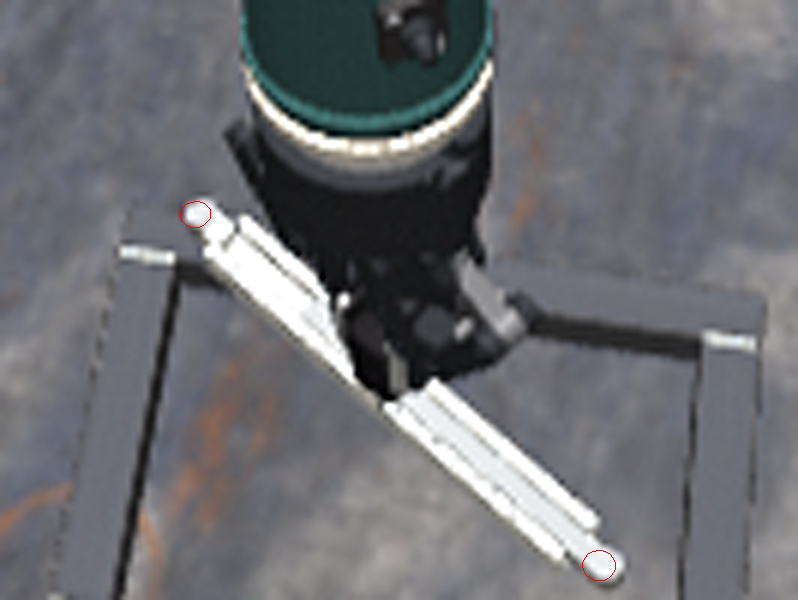

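Emit:
servo_tool([
  [0, 0, -0.15, 0, 0, 0, 1],
  [0, 0, -0.3, 0, 0, 0, 1],
  [0, 0, -0.42, 0, 0, 0, 1],
  [0, 0, -0.48, 0, 0, 0, 1],
  [0, 0, -0.52, 0, 0, 0, 1],
  [0, 0, -0.52, 0, 0, 0, 1],
])

```text
time: 13.0
tool_pos: [0.5522, -0.1402, 0.034]
tcp_rot: [-0.841, -3.025, -0.0]
wrist_force: [-4.4, 1.5, 1.0]
width: 0.23
grip_force: 31.0
```

Emit:
servo_tool([
  [-0.01, -0.016, 0, 0, 0, 0, 1],
  [-0.02, -0.032, 0, 0, 0, 0, 1],
  [-0.028, -0.045, 0, 0, 0, 0, 1],
  [-0.034, -0.057, 0, 0, 0, 0, 1],
  [-0.034, -0.057, 0, 0, 0, 0, 1],
])

```text
time: 13.5
tool_pos: [0.5496, -0.15, 0.0353]
tcp_rot: [0.84, 3.023, -0.0]
wrist_force: [2.6, 1.3, -0.9]
width: 0.231
grip_force: 31.0
```

Emit:
servo_tool([
  [-0.005, -0.009, 0, 0, 0, 0, 1],
  [-0.01, -0.017, 0, 0, 0, 0, 1],
  [-0.01, -0.017, 0, 0, 0, 0, 1],
])

```text
time: 13.8
tool_pos: [0.5468, -0.1522, 0.0343]
tcp_rot: [0.84, 3.026, -0.001]
wrist_force: [3.1, 1.5, -0.3]
width: 0.227
grip_force: 31.0
```

Emit:
servo_tool([
  [-0.005, -0.009, 0, 0, 0, 0, 1],
  [-0.01, -0.017, 0, 0, 0, 0, 1],
  [-0.01, -0.017, 0, 0, 0, 0, 1],
])

```text
time: 14.1
tool_pos: [0.5453, -0.1536, 0.0342]
tcp_rot: [0.84, 3.026, 0.002]
wrist_force: [5.8, 5.1, -0.7]
width: 0.228
grip_force: 31.0
```

Emit:
servo_tool([
  [-0.005, -0.009, 0, 0, 0, 0, 1],
  [-0.01, -0.014, 0, 0, 0, 0, 1],
  [-0.01, -0.014, 0, 0, 0, 0, 1],
])

```text
time: 14.4
tool_pos: [0.5451, -0.1542, 0.0345]
tcp_rot: [0.841, 3.024, 0.006]
wrist_force: [9.2, 11.2, -1.0]
width: 0.226
grip_force: 31.1
```

Emit:
servo_tool([
  [0.021, 0.034, 0, 0, 0, 0, 1],
  [0.042, 0.068, 0, 0, 0, 0, 1],
  [0.062, 0.102, 0, 0, 0, 0, 1],
  [0.083, 0.137, 0, 0, 0, 0, 1],
  [0.104, 0.171, 0, 0, 0, 0, 1],
  [0.124, 0.205, 0, 0, 0, 0, 1],
  [0.145, 0.24, 0, 0, 0, 0, 1],
  [0.165, 0.274, 0, 0, 0, 0, 1],
  [0.165, 0.274, 0, 0, 0, 0, 1],
])

```text
time: 15.3
tool_pos: [0.5685, -0.1145, 0.0341]
tcp_rot: [0.839, 3.027, 0.0]
wrist_force: [3.9, -1.8, -0.5]
width: 0.226
grip_force: 31.0
```

Emit:
servo_tool([
  [0.007, 0.011, 0, 0, 0, 0, 1],
  [0.01, 0.017, 0, 0, 0, 0, 1],
  [0.01, 0.017, 0, 0, 0, 0, 1],
])

```text
time: 15.6
tool_pos: [0.5688, -0.1139, 0.0339]
tcp_rot: [-0.839, -3.027, 0.004]
wrist_force: [1.0, -6.9, -0.8]
width: 0.221
grip_force: 31.0
```

Emit:
servo_tool([
  [0.01, 0.005, 0, 0, 0, 0, 1],
  [0.02, 0.01, 0, 0, 0, 0, 1],
  [0.025, 0.012, 0, 0, 0, 0, 1],
  [0.025, 0.012, 0, 0, 0, 0, 1],
  [0.025, 0.012, 0, 0, 0, 0, 1],
])

```text
time: 16.1
tool_pos: [0.5693, -0.1136, 0.0326]
tcp_rot: [-0.837, -3.021, 0.009]
wrist_force: [-4.4, -12.4, -0.3]
width: 0.23
grip_force: 31.0
```

Run:
```python
from h import *
a=snap("side","s8"); p=[.557,-.1368,.0551,.0096];s=p[3]
c=cv2.resize(a[160:258,178:311],None,fx=6,fy=6,interpolation=cv2.INTER_CUBIC)[:,:,::-1].copy()
for x,y,_ in place(np.array([[-.074,-.104,0],[.074,.104+s,0]]),*p[:3]):
    t=np.linspace(0,6.28,30); q=np.c_[x+.006*np.cos(t),y+.006*np.sin(t),0*t+.016]
    cv2.polylines(c,[np.round((proj("side",q)-[178,160]+.5)*6).astype(int).reshape(-1,1,2)],True,(0,0,255),1)
cv2.imwrite("pics/c8.png",np.hstack([cv2.resize(c[30:190,130:330],None,fx=2,fy=2),cv2.resize(c[420:580,560:760],None,fx=2,fy=2)]))
```

```text
(no output)
```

View pics/c8.png

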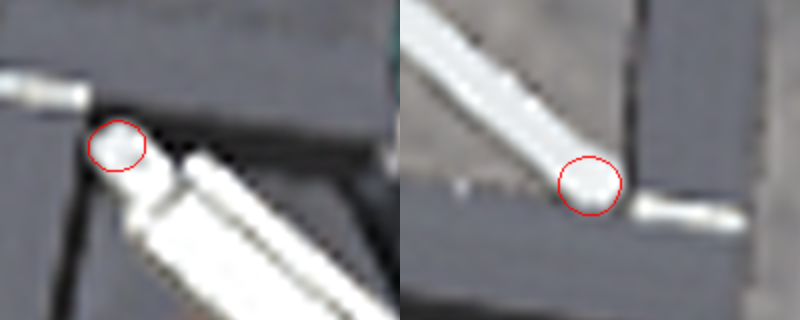

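Emit:
servo_tool([
  [-0.008, -0.02, 0, 0, 0, 0, 1],
  [-0.015, -0.04, 0, 0, 0, 0, 1],
  [-0.015, -0.04, 0, 0, 0, 0, 1],
])

```text
time: 16.45
tool_pos: [0.5685, -0.1161, 0.033]
tcp_rot: [-0.84, -3.022, -0.001]
wrist_force: [-2.6, 0.6, -0.3]
width: 0.23
grip_force: 31.0
```

Emit:
servo_tool([
  [0.005, 0.008, 0, 0, 0, 0, 1],
  [0.01, 0.016, 0, 0, 0, 0, 1],
  [0.012, 0.018, 0, 0, 0, 0, 1],
  [0.012, 0.018, 0, 0, 0, 0, 1],
])

```text
time: 16.85
tool_pos: [0.5706, -0.1139, 0.0331]
tcp_rot: [-0.838, -3.023, 0.002]
wrist_force: [-5.4, -2.5, -0.3]
width: 0.23
grip_force: 31.0
```

Seated again with about 2–5 N; release.

Emit:
servo_tool([
  [-0.004, 0, 0, 0, 0, 0, 0.95],
  [-0.004, 0, 0, 0, 0, 0, 0.8],
  [-0.004, 0, 0, 0, 0, 0, 0.6],
  [-0.004, 0, 0, 0, 0, 0, 0.3],
  [-0.004, 0, 0, 0, 0, 0, 0],
  [-0.004, 0, 0, 0, 0, 0, 0],
  [-0.004, 0, 0, 0, 0, 0, 0],
  [-0.004, 0, 0.1, 0, 0, 0, 0],
  [-0.004, 0, 0.3, 0, 0, 0, 0],
  [-0.004, 0, 0.6, 0, 0, 0, 0],
  [-0.004, 0, 0.9, 0, 0, 0, 0],
])

```text
time: 17.95
tool_pos: [0.5715, -0.114, 0.1709]
tcp_rot: [-0.84, -3.026, 0.0]
wrist_force: [0.6, -0.4, 0.2]
width: 0.999
grip_force: 0.0
```

Emit:
servo_tool([
  [-0.2, 0.2, 0, 0, 0, 0, 0],
  [-0.5, 0.5, 0.2, 0, 0, 0, 0],
  [-0.7, 0.8, 0.2, 0, 0, 0, 0],
  [-0.9, 1, 0.2, 0, 0, 0, 0],
  [-0.9, 1, 0.2, 0, 0, 0, 0],
])

```text
time: 18.45
tool_pos: [0.4345, 0.0382, 0.2003]
tcp_rot: [0.837, 3.028, 0.002]
wrist_force: [-1.1, 0.0, 0.5]
width: 0.998
grip_force: 0.0
```

Run:
```python
from h import *
a=snap("side","s9"); p=[.557,-.1368,.0551,.0096];s=p[3]
c=cv2.resize(a[160:258,178:311],None,fx=6,fy=6,interpolation=cv2.INTER_CUBIC)[:,:,::-1].copy()
for x,y,_ in place(np.array([[-.074,-.104,0],[.074,.104+s,0]]),*p[:3]):
    t=np.linspace(0,6.28,30); q=np.c_[x+.006*np.cos(t),y+.006*np.sin(t),0*t+.016]
    cv2.polylines(c,[np.round((proj("side",q)-[178,160]+.5)*6).astype(int).reshape(-1,1,2)],True,(0,0,255),1)
cv2.imwrite("pics/c9.png",c)
```

```text
(no output)
```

View pics/c9.png

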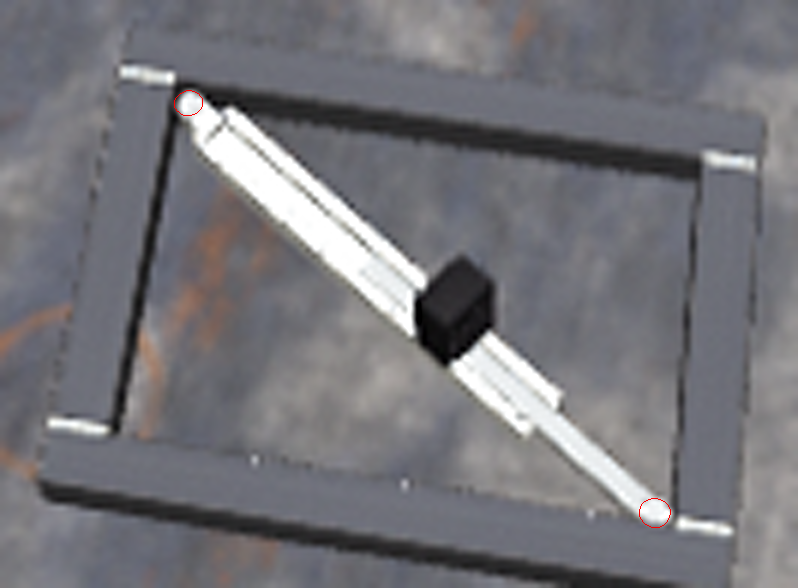

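Both noses sit in the seat rings (at about 188,103 and 654,513) in the longer near-right to far-left diagonal, the rule is let go, and the arm is clear.

```bash
python3 -c "
from workcell import bot
print(bot.finish_job())"
```

```text
the job is handed in; nothing more can be done
None
```

The job is handed in: near left to far right measured about 246 mm and near right to far left about 263 mm, so the rule was left seated, flat and let go in the longer one, near right to far left; no verdict came back.

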